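# Take off the food warmer's filler cap

## Task

Take off the round steel filler cap on top of the food warmer: unscrew it, letting it rise on its thread, then keep turning under a light upward pull until its lugs find the hidden gaps in the safety ring; never force it, and have hold of it as it comes free, because a spring makes it jump off. Then stand it the right way up in the middle of the shallow metal tray and let it go only once it rests there; leave the other things on the counter alone.

Things in the scene. Friction and masses are not known exactly. Their poses are not given: they have to be found in the camera images.
- cap_mid (a point): Screw cap of plain steel, 64 mm tall, about 0.12 kg, standing upright; this point is on its axis, half-way up (32 mm above its lower rim); z is its axis, up. Its lower 36 mm is a round skirt, 52 mm across. It has about 1 mm of side play and 1 mm of up-and-down play on the neck, and must not press on the neck, its thread or its keeper ring with more than 25 N.
- cap_grip (a point): Middle of the cap's grip, on the cap's axis, 18 mm above cap_mid: the upper 28 mm of the cap is a round knurled grip, 40 mm across, to be held from above. It is round, so any grip yaw will do.
- neck_top (a point): Centre of the top of the upright filler neck (41 mm over its threads, 33 mm tall) on the warmer, at first hidden in the cap, with cap_mid 3 mm above it. Right-hand double thread: turned counterclockwise seen from above, the cap rises about 14 mm a turn; after about one turn the thread ends and the spring lifts the cap 7 mm more, up against the keeper ring.
- ring_mid (a point): Centre of the keeper ring round the neck's top, 2 mm below neck_top, hidden in the cap. It holds back two small lugs inside the cap's skirt, with cap_mid then about 24 mm above neck_top. Two gaps opposite each other, 14 degrees wide for the lugs, let them out. Where the gaps lie is not known: turn on, up to a third of a turn, under a light upward pull (3 to 6 N) until the cap rises.
- valve_top (a point): Top centre of a spring valve in the neck, a black disc 26 mm across under the cap. It pushes up on the cap's inside with about 6 N at first and 4 N at the keeper ring, and ends up about 30 mm above the neck. Let go on the thread or below the ring, the cap stays on; let go as it comes free, it jumps off. Do not handle the valve.
- warmer: Countertop food warmer, a steel box 240 x 300 mm and 90 mm high (fixed); origin at the centre of its underside, z up, its front (dial and vent) to -x. The neck stands on its top at x -65 mm, y +60 mm; two flat lidded pans, up to 22 mm higher than the top, lie on the +x half.
- tray: Shallow aluminium tray for the cap, 130 x 130 mm outside, 18 mm high, 4 mm walls (fixed); origin at the centre of its underside, z up; its inner floor is 4 mm above the origin. The cap must stand wholly on the floor inside it.
- squeeze_bottle: Yellow bottle with white cap, 56 mm across, 170 mm tall, beyond the tray; origin at the centre of its foot. Leave alone.
- steel_cup: Steel cup, 68 mm across, 75 mm tall, to the right of the tray; origin at the centre of its foot. Leave alone.
- shaker: Aluminium shaker, 48 mm across, 90 mm tall, to the right of the tray; origin at the centre of its foot. Leave alone.
Not all that is in view belongs to the job. There is more than one size of the tray; the one meant has the size given above.

How it is judged (in metres and radians):
On the way, in this order (a step that is already met when the one before it is completed fails the run):
1. the cap has risen 10 mm on its thread (z of cap_mid in the frame of neck_top above 0.013 m and horizontal distance between cap_mid and neck_top below 0.006 m), for 0.1 s.
2. the cap is off the neck and held in the gripper (z of cap_mid in the frame of neck_top above 0.04 m and contact force between the fingers and cap above 0.5 N), for 0.2 s.
At the end, for the whole second after the job is handed in: The cap stands upright (within 0.1 rad) on the floor of the tray, its axis within 40 mm of the tray's centre along each side, at rest and released (x of cap_mid in the frame of tray between -0.04 and 0.04 m and y of cap_mid in the frame of tray between -0.04 and 0.04 m and z of cap_mid in the frame of tray between 0.032 and 0.04 m and angle between cap_mid's own z axis and vertical below 0.1 rad and linear speed of cap below 0.02 m/s and contact force between the fingers and cap below 0.05 N); the robot touches nothing.
It fails at once if the cap presses on the neck, its thread or its keeper ring with more than 25 N (forced or wedged) (contact force between cap and neck above 25 N or contact force between cap and keeper above 25 N).
It fails at once if the cap, off its thread and not yet in the tray, is not held (it jumps off or is dropped from more than 10 mm) (contact force between the fingers and cap below 0.01 N and (z of cap_mid in the frame of neck_top above 0.031 m or horizontal distance between cap_mid and neck_top above 0.02 m) and z of cap_mid in the frame of tray above 0.046 m).
It fails at once if the cap lands on the counter (contact force between cap and table above 0.1 N).
It fails at once if another thing on the counter is pushed more than 30 mm or tipped over (distance of any of squeeze_bottle, steel_cup, shaker from where it was at the start of the episode above 0.03 m or angle between any of squeeze_bottle, steel_cup, shaker's own z axis and vertical above 0.3 rad).
It also fails if it takes over 72 s, if anything falls off the work surface, if the arm or the gripper's body presses on something with over 40 N, if the wrist force passes 120 N, or if a joint passes its speed limit or range.

## Robot

A 6-joint arm with a two-finger parallel gripper is mounted at the origin on the work surface. World frame = base frame: x ahead of the robot, y to its left, z up, the work surface at z = 0. Lengths are in mm, angles in rad, forces in N, time in s.
With the tool pointing down it reaches from about 425 to 950 mm from the base axis. Payload 14.7 kg.
Tool frame: the origin (TCP) lies at the very end of the fingers, on their centre line; the grasp point (between the pads) lies manip.grip_depth behind it (manip.grip_depth is the distance from the TCP to the grasp point, in mm); z points along the fingers, y is the line along which they close (so a half turn about z gives the same grasp; the last joint's range is limited). The gripper opens to 85 mm and grips with 20 to 120 N. Pads are 22 mm wide; open, the fingers measure 114 mm over their backs; the gripper's body (76 mm by 85 mm) begins 54 mm behind the grasp point. The pads swing forward as they close: fully open they stand 13 mm farther back than shut.
Start: joints at [1.126, 0.48, 1.596, -0, 1.065, -0.047], TCP at [251.78, 599.249, 231.297] pointing down, gripper open.
Joint ranges: [-2.75, 2.75], [-0.82, 2.05], [0.23, 2.67], [-1.56, 4.7], [0.09, 2.69], [-2.92, 2.92]. Speed limits (rad/s): [1.89, 1.89, 2.39, 3.01, 3.01, 3.01].

## Interface

Orientations are given as a unit quaternion [x, y, z, w].
In Python, from station import manip, effector, ik, capture, ticket, finder, sensors gives the robot as it stands. The module is installed in compiled form; this text tells all that it offers. Calls block until the motion is done:
- manip.move_pose(position, orientation): joint-space move of the TCP to a pose.
- manip.move_straight(position, rotation=None, max_speed=150, max_force=None): straight line of the TCP; rotation=None keeps the orientation; max_speed is the mean speed in mm/s. With max_force (N) it stops when the force on the tool has changed by that much, and returns True; else False.
- manip.movej(angles): joint-space move.
- effector.grip(opening, effort=None): finger opening in mm; effort is the grip in N (None keeps the last); returns when the fingers have stopped.
- manip.hold(seconds).
- ik(position, orientation): joint angles nearest the present ones, or None.
- capture(name): name is "scene" or "top"; returns a dict with "color" (400x640x3 uint8, red, green, blue), "depth" (400x640 float32, mm along the optical axis (not along the pixel's ray), 0 where there is no reading), "fx", "fy", "cx", "cy" (pixels), "k1" (the pictures are not rectified: a ray, as slopes to the right and down, at radius r is drawn at 1 + k1 r^2 times it, then the intrinsics apply), "R" (3x3) and "t" (3): a world point X has camera coordinates R X + t. Camera axes: x right, y down, z forward; pixel columns grow to the right and rows downward; lengths in mm; the calibration is good to about 2 mm. A picture is of the moment at which its call begins.
A pose or a line that the arm cannot do raises manip.MotionError and nothing moves.
- ticket.job_done(): hands the job in; it is judged then, once.
Trained networks look in a picture, given as the dict that the camera call returned (one of the last four; its "shot" number tells which), for a name from the list of things; names that differ only in an ending like _2 or _b are one class to them, and where a whole thing is asked for, a point or a joint stands for the part that bears it (a point fixed in the world has none). Each returns a list of dicts, best first, with "conf" (0 to 1); they miss things now and then, are a little off and sometimes report something else, mostly with a low value. They report only what shows in the picture. A call takes as long as a camera call. They do not tell look-alikes from the thing itself.
- finder.recognise(picture, name): "centre" ([column, row] in pixels, amid what is visible of it).
- finder.silhouettes(picture, name): "mask" (400x640 bool, what is visible of it) and "centre" ([column, row] in pixels, amid what is visible of it).
- finder.spot_point(picture, name): "centre" ([column, row] in pixels: a listed point, or the origin of a listed thing).
Readings, each from a call of its own:
- sensors.get_t(): time.
- sensors.get_joints(): joint angles.
- sensors.get_qd(): joint speeds.
- sensors.get_effort(): joint torques, N m.
- sensors.get_tool_pos(): TCP position.
- sensors.get_eef_rot(): TCP orientation.
- sensors.get_wrist_force(): force on the tool from outside, world axes, zero at the start.
- sensors.get_ft_torque(): the same for the moment, N m.
- sensors.get_gripper_width(): finger opening in mm.
- sensors.get_gripper_force(): force on a finger pad.
Only numpy, scipy, OpenCV 4.12 (cv2) and the standard library are available. Lean on these libraries where they do the work, as an engineer would, in place of code of your own. Each camera call takes 0.05 s, during which the arm holds its last target. There are 200 camera calls.

## Working session

There is one attempt and no reset: what is moved stays moved. The work goes in short steps, each a Python script; the robot and the scene stay as the last script left them, time stands still between calls to the robot, and variables do not carry over. Pictures are saved under pics/ and viewed, at most 10 in all, crops included, and the job is handed in when it is done.

```bash
mkdir -p pics
cat > h.py <<'E'
import numpy as np, cv2
from station import manip, effector, ik, capture, ticket, finder, sensors
def ray(p,u,v):
    K=np.array([[p['fx'],0,p['cx']],[0,p['fy'],p['cy']],[0,0,1.]])
    return cv2.undistortPoints(np.array([[[u,v]]],float),K,np.array([p['k1'],0,0,0.]))[0,0]
def to_world(p,u,v,d):
    a=ray(p,u,v); return np.array(p['R']).T@(np.array([a[0]*d,a[1]*d,d])-np.array(p['t']))
def at_z(p,u,v,z):
    R=np.array(p['R']);c=-R.T@np.array(p['t']);a=ray(p,u,v);w=R.T@np.array([a[0],a[1],1]);return c+w*(z-c[2])/w[2]
def cloud(p,m):
    ys,xs=np.nonzero(m&(p['depth']>0));K=np.array([[p['fx'],0,p['cx']],[0,p['fy'],p['cy']],[0,0,1.]])
    a=cv2.undistortPoints(np.c_[xs,ys].astype(float)[:,None],K,np.array([p['k1'],0,0,0.]))[:,0]
    d=p['depth'][ys,xs][:,None]; return (np.c_[a*d,d]-np.array(p['t']))@np.array(p['R'])
E
python3 - <<'E'
from h import *
ims=[]
for n in("scene","top"):
    p=capture(n); cv2.imwrite(f'pics/{n}.png',p['color'][:,:,::-1])
    print(n,'cam',(-np.array(p['R']).T@np.array(p['t'])).round())
    for o in("cap_mid","tray","warmer","squeeze_bottle","steel_cup","shaker"):
        for r in finder.silhouettes(p,o)[:3]:
            c=cloud(p,r['mask'])
            if len(c)>10: print(o,round(r['conf'],2),np.round(r['centre']),len(c),np.percentile(c,[2,50,98],axis=0).round().tolist())
    for o in("cap_mid","cap_grip","neck_top","tray","warmer"):
        print(o,[(round(r['conf'],2),np.round(r['centre'],1).tolist()) for r in finder.spot_point(p,o)[:3]])
print(manip.grip_depth,sensors.get_eef_rot(),sensors.get_t(),sensors.get_gripper_width())
E
```

```text
scene cam [1084. -847.  923.]
cap_mid 0.88 [378. 137.] 481 [[421.0, 213.0, 0.0], [543.0, 227.0, 130.0], [562.0, 459.0, 161.0]]
tray 0.59 [290. 265.] 2437 [[470.0, -281.0, 1.0], [544.0, -204.0, 5.0], [621.0, -130.0, 20.0]]
tray 0.58 [205. 234.] 3402 [[196.0, -344.0, 1.0], [296.0, -242.0, 7.0], [403.0, -142.0, 26.0]]
warmer 0.6 [383. 178.] 7929 [[472.0, 14.0, 19.0], [624.0, 112.0, 90.0], [725.0, 299.0, 108.0]]
squeeze_bottle 0.59 [235. 322.] 1112 [[531.0, -455.0, 6.0], [561.0, -423.0, 48.0], [593.0, -394.0, 77.0]]
squeeze_bottle 0.55 [382. 256.] 1148 [[725.0, -139.0, 11.0], [750.0, -128.0, 93.0], [769.0, -103.0, 170.0]]
steel_cup 0.72 [237. 320.] 1181 [[530.0, -455.0, 4.0], [560.0, -422.0, 50.0], [593.0, -393.0, 77.0]]
steel_cup 0.63 [378. 136.] 485 [[407.0, 213.0, 0.0], [544.0, 227.0, 130.0], [562.0, 462.0, 161.0]]
shaker 0.85 [203. 294.] 680 [[441.0, -429.0, 8.0], [465.0, -415.0, 61.0], [475.0, -392.0, 90.0]]
shaker 0.45 [292. 266.] 2474 [[470.0, -282.0, 0.0], [545.0, -203.0, 5.0], [622.0, -130.0, 20.0]]
cap_mid [(0.83, [380.1, 136.4])]
cap_grip [(0.74, [375.9, 128.9])]
neck_top [(0.
[... 441 characters left out ...]
111.0]]
squeeze_bottle 0.65 [333. 120.] 413 [[711.0, -133.0, 12.0], [727.0, -108.0, 112.0], [755.0, -83.0, 174.0]]
steel_cup 0.73 [435. 178.] 431 [[528.0, -450.0, 1.0], [562.0, -429.0, 37.0], [588.0, -392.0, 79.0]]
shaker 0.75 [432. 217.] 229 [[427.0, -415.0, 10.0], [447.0, -394.0, 78.0], [469.0, -381.0, 93.0]]
shaker 0.75 [223. 189.] 13 [[524.0, 213.0, 87.0], [541.0, 214.0, 91.0], [558.0, 225.0, 96.0]]
cap_mid [(0.66, [210.3, 190.9])]
cap_grip [(0.87, [207.0, 190.8])]
neck_top [(0.43, [213.9, 191.6])]
tray [(0.65, [361.1, 191.3]), (0.59, [379.8, 267.9])]
warmer [(0.88, [241.3, 175.2])]
18.700000000000003 [ 1.97585870e-01  9.80285582e-01 -2.69406907e-05 -8.71460352e-06] 1.2 85.66556554694043
```

View pics/scene.png

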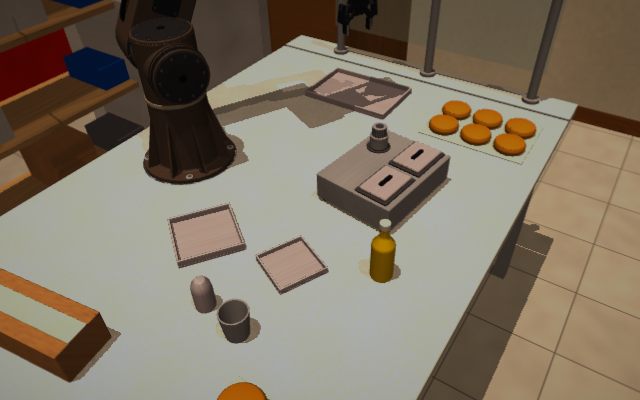

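View pics/top.png

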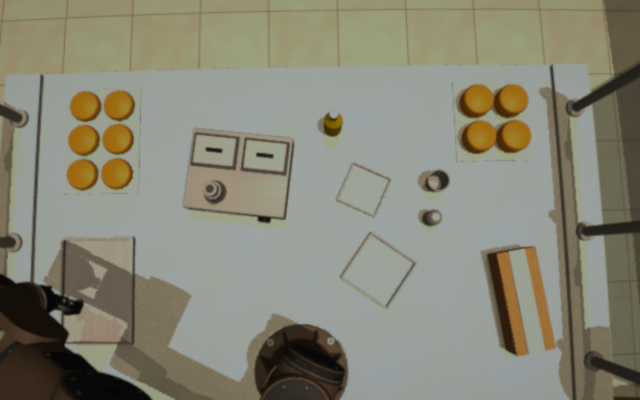

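The scene picture shows the cap on the warmer at (378,137), the small tray (about 130 mm) at (290,266), and a larger look-alike tray at (205,234). In the top picture the cap is at (213,190) and the small tray at (362,190).

Run:
```python
from h import *
for n in("scene","top"):
    p=capture(n)
    for o,z in(("cap_mid",126),("cap_grip",144),("tray",0),("warmer",0)):
        for r in finder.spot_point(p,o)[:2]: print(n,o,round(r['conf'],2),at_z(p,*r['centre'],z).round(1))
    c=cloud(p,np.ones((400,640),bool))
    s=c[(abs(c[:,0]-540)<45)&(abs(c[:,1]-235)<45)&(c[:,2]>135)&(c[:,2]<180)]
    t=s[s[:,2]>152]; print('cap',len(t),s.min(0).round(),s.max(0).round(),'top',t.mean(0).round(1),np.median(t,0).round(1))
    lo,hi=np.percentile(t,[3,97],axis=0);print((lo+hi)/2,hi-lo)
    w=c[(abs(c[:,0]-590)<200)&(abs(c[:,1]-165)<200)&(c[:,2]>80)&(c[:,2]<118)]
    print('warmer top',cv2.minAreaRect(w[:,:2].astype(np.float32)),np.median(w[w[:,2]<98],0)[2])
    b=c[(abs(c[:,0]-544)<110)&(abs(c[:,1]+204)<95)&(c[:,2]>10)&(c[:,2]<30)]
    print('tray',cv2.minAreaRect(b[:,:2].astype(np.float32)))
print(sensors.get_t())
```

```text
scene cap_mid 0.75 [550.9 240.3 126. ]
scene cap_grip 0.92 [533.2 239.7 144. ]
scene tray 0.87 [ 300.9 -245.6    0. ]
scene tray 0.83 [ 549.8 -210.5    0. ]
scene warmer 0.95 [583.2 176.8   0. ]
cap 123 [515. 217. 135.] [558. 258. 163.] top [538.3 236.5 158.4] [539.  236.2 158.5]
[537.42190484 238.075875   157.698821  ] [37.51456205 36.23949439  9.65845859]
warmer top ((593.5501098632812, 171.80630493164062), (307.3644714355469, 244.6898193359375), 82.5838623046875) 90.4483837185706
tray ((545.1683959960938, -204.14190673828125), (132.66700744628906, 135.35208129882812), 63.69899368286133)
top cap_mid 0.66 [534.4 240.2 126. ]
top cap_grip 0.76 [528.  250.8 144. ]
top tray 0.63 [ 287.9 -245.2    0. ]
top tray 0.57 [ 545.8 -198.9    0. ]
top warmer 0.77 [596.7 169.9   0. ]
cap 171 [514. 221. 136.] [553. 263. 168.] top [533.9 242.  159.2] [533.  242.4 159.3]
[533.92196597 241.86822519 159.52009072] [35.97010228 35.66292043 10.25982912]
warmer top ((590.83935546875, 173.68399047851562), (301.10504150390625, 242.37791442871094), 82.33362579345703) 90.44230167725894
tray ((546.2285766601562, -213.75335693359375), (146.3408203125, 148.0565643310547), 64.79256439208984)
1.7
```

```bash
cat >> h.py <<'E'
def J(x,y,z,j6=None):
    """vertical-tool joints with TCP at x,y,z and last joint j6"""
    q=ik([x,y,z],sensors.get_eef_rot()) 
    q=list(q)
    if j6 is not None: q[5]=j6
    return q
E
python3 - <<'E'
from h import *
q0=sensors.get_eef_rot()
manip.move_pose([536,240,205],q0); t=sensors.get_t();print(t,sensors.get_joints(),sensors.get_eef_rot())
effector.grip(58,40);print(manip.grip_depth,sensors.get_gripper_width(),sensors.get_t())
q=list(sensors.get_joints());s=q[5]
for d in(.17,.34):
    t=sensors.get_t();q[5]=s+d;manip.movej(q);print('movej',sensors.get_t()-t,sensors.get_eef_rot(),sensors.get_tool_pos())
t=sensors.get_t();manip.move_straight([536,240,204.5],max_speed=20);print('straight .5',sensors.get_t()-t)
t=sensors.get_t();q[5]=-2.85;manip.movej(q);print('big',sensors.get_t()-t,sensors.get_wrist_force(),sensors.get_ft_torque(),sensors.get_tool_pos())
E
```

```text
3.3833 [ 3.70835137e-01  4.20879090e-01  1.77177723e+00  2.58589733e-04
  9.48664038e-01 -8.03197795e-01] [1.97156881e-01 9.80371937e-01 1.61892745e-04 5.80473007e-05]
18.700000000000003 57.85040359952177 3.775
movej 0.29170000000000007 [2.78022466e-01 9.60574571e-01 3.55089266e-05 2.36141327e-05] [535.89699159 240.31297725 204.99517631]
movej 0.29159999999999986 [3.57317514e-01 9.33982972e-01 3.13873058e-05 9.22124354e-06] [535.91156434 240.25753768 205.00037328]
straight .5 0.25
big 2.1334 [ 0.34162172 -0.48695686  0.0559181 ] [ 0.02983544 -0.00296692 -0.0326443 ] [535.8714723  240.27045612 204.97703133]
```

```bash
cat >> h.py <<'E'
from scipy.spatial.transform import Rotation as Ro
def ydir(): return Ro.from_quat(sensors.get_eef_rot()).as_matrix()[:,1]
def F(): return np.mean([(manip.hold(.02),sensors.get_wrist_force())[1] for _ in range(3)],axis=0)
E
python3 - <<'E'
from h import *
x,y=536.,240.
manip.movej(J(x,y,170,1.25))
print(manip.move_straight([x,y,132],max_speed=60,max_force=6),sensors.get_tool_pos())
f0=F();effector.grip(30,20);print('w',sensors.get_gripper_width(),sensors.get_gripper_force(),'dF',F()-f0,'y',ydir(),sensors.get_tool_pos(),sensors.get_ft_torque(),sensors.get_t())
p=capture('scene');cv2.imwrite('pics/g.png',cv2.resize(p['color'][90:190,310:450,::-1],None,fx=5,fy=5))
E
```

```text
False [536.10570201 240.0419275  132.05226314]
w 39.2764902606449 23.631321787834167 dF [-0.54209519  1.10418105  1.78818367] y [ 6.36643782e-01 -7.71158008e-01  1.43969052e-04] [536.22197976 240.15099553 132.32393717] [ 0.10102076  0.06655393 -0.05389937] 11.475
```

View pics/g.png

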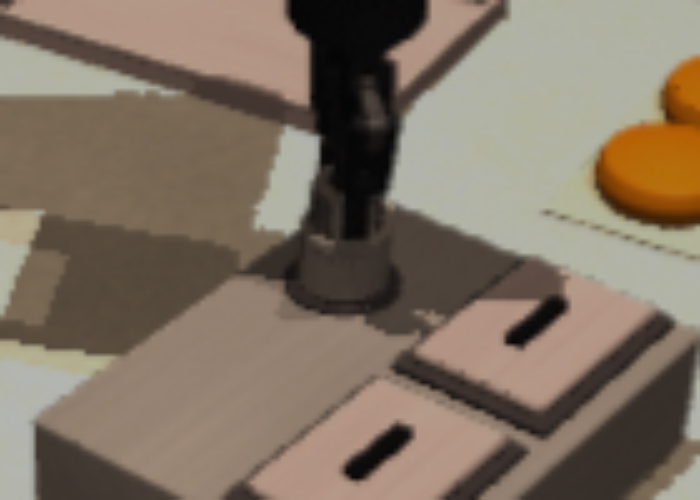

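The fingers hold the grip just above the skirt shoulder at about (345,230) in the crop, and the centring forces are small. I'll regrip at the end of the wrist range and start unscrewing.

```bash
cat >> h.py <<'E'
def turn(x,y,z,j6,n,step,ff,ft,f0,kz=.06,kxy=.05,stop=None,log=3):
    """n wrist steps CCW (j6 falls) with admittance; returns x,y,z,j6"""
    for i in range(n):
        f=F()-f0; fl=np.hypot(*f[:2])
        if i%log==0 or fl>12 or abs(f[2])>14: print(i,round(j6,2),f.round(1),'z',round(z,2),np.round(sensors.get_tool_pos(),2),'Tz',round(sensors.get_ft_torque()[2],2),'t',round(sensors.get_t(),1))
        if fl>18 or abs(f[2])>18: print('STOP force');break
        x+=np.clip(kxy*f[0],-.4,.4); y+=np.clip(kxy*f[1],-.4,.4)
        z+=ff+np.clip(kz*(f[2]-ft),-.6,.6)
        if stop and stop(f,z): print('STOP cond',f.round(1),z);break
        j6-=step; manip.movej(J(x,y,z,j6))
    return x,y,z,j6
E
python3 - <<'E'
from h import *
x,y,z=536.1,240.,132.
effector.grip(54); manip.movej(J(x,y,z,2.8)); f0=F(); effector.grip(30,20)
f=F()-f0;print(f0,'dF',f,'y',ydir(),sensors.get_tool_pos(),sensors.get_gripper_width())
if np.hypot(*f[:2])<12:
    effector.grip(30,45); print(F()-f0)
    s=turn(x,y,z,2.8,7,.17,.38,2,f0,log=1); print(s,F()-f0)
E
```

```text
[ 0.02495129 -0.17187671  0.41469177] dF [0.08239181 0.18796154 2.84945089] y [-7.57619593e-01 -6.52696370e-01 -3.58217064e-05] [536.2157815  240.06441368 132.15060832] 39.13284329150483
[-0.17805776  1.23094686  3.18317648]
0 2.8 [0.1 1.  3.5] z 132.0 [536.23 240.07 132.11] Tz -0.0 t 13.9
1 2.63 [0.4 0.2 3.5] z 132.47 [536.22 240.07 132.53] Tz 0.03 t 14.3
2 2.46 [0.2 0.6 3.3] z 132.94 [536.13 240.07 132.93] Tz 0.03 t 14.6
3 2.29 [0.6 0.3 3.5] z 133.4 [536.13 240.11 133.37] Tz 0.02 t 15.0
4 2.12 [0.3 0.7 3.2] z 133.87 [536.12 240.15 133.84] Tz -0.01 t 15.3
5 1.95 [0.  0.1 3.4] z 134.32 [536.13 240.17 134.27] Tz 0.04 t 15.6
6 1.78 [0.2 0.9 2.6] z 134.79 [536.14 240.19 134.76] Tz 0.07 t 16.0
(np.float64(536.1874708232754), np.float64(240.19029635472305), np.float64(135.2022813029082), 1.6100000000000003) [ 0.68818816 -0.06925188  2.56274697]
```

Run:
```python
from h import *
f0=np.array([.02,-.17,.41])
x,y,z,j=turn(536.19,240.19,135.2,1.61,26,.17,.38,2.5,f0,log=4); print(x,y,z,j,(F()-f0).round(1))
if abs(j+2.81)<.05:
    effector.grip(54); print('rel',sensors.get_tool_pos()); manip.movej(J(x,y,z,2.8)); f0=F(); effector.grip(30,45)
    print('f0',f0,'dF',F()-f0,sensors.get_tool_pos(),sensors.get_gripper_width(),sensors.get_t())
```

```text
0 1.61 [0.5 1.1 2.2] z 135.2 [536.13 240.23 135.17] Tz 0.0 t 16.4
4 0.93 [ 0.5 -0.4  1.7] z 136.61 [536.2  240.32 136.59] Tz 0.03 t 17.7
8 0.25 [ 0.4 -0.3  2.4] z 138.01 [536.29 240.35 138.01] Tz -0.04 t 19.1
12 -0.43 [-0.   0.5  2.7] z 139.41 [536.29 240.3  139.42] Tz 0.07 t 20.5
16 -1.11 [-0.2  0.5  2.1] z 140.98 [536.29 240.4  140.91] Tz 0.11 t 21.8
20 -1.79 [-0.3  1.   2.3] z 142.47 [536.29 240.47 142.45] Tz -0.03 t 23.2
24 -2.47 [-0.3  0.   3. ] z 143.97 [536.31 240.51 143.94] Tz 0.02 t 24.6
536.2987181511186 240.51606588742212 144.73020263878263 -2.8099999999999996 [-0.  -0.4  2.2]
rel [536.16675343 240.47915253 144.59593565]
f0 [0.49590241 0.67410337 0.10688258] dF [-0.29671097 -1.02750694  1.76420106] [536.33491166 240.52403213 144.78503262] 38.93732830686655 30.7333
```

```bash
cat > ring.py <<'E'
from h import *
import sys
x,y,z,j=map(float,sys.argv[1:5]); f0=np.array([.3,.2,.3]); zfree=float(sys.argv[5])
k=0
while j>-2.75 and sensors.get_t()<58:
    f=F()-f0; k+=1
    if k%3==0: print(round(j,2),f.round(1),'z',round(z,2),'t',round(sensors.get_t(),1))
    if np.hypot(*f[:2])>15 or f[2]<-13: print('STOP',f);break
    if z>zfree and f[2]>-2: print('FREE',j,f,z);break
    x+=np.clip(.05*f[0],-.3,.3); y+=np.clip(.05*f[1],-.3,.3)
    if f[2]>-3: z+=np.clip((f[2]+4.5)*.1,.1,1.)
    else:
        if f[2]<-6: z-=.2
        j-=.17 if z<148 else .1
    manip.movej(J(x,y,z,j))
print(x,y,z,j,F()-f0,sensors.get_tool_pos(),sensors.get_gripper_width(),sensors.get_t())
E
python3 ring.py 536.3 240.52 144.7 2.8 158.5
```

```text
2.8 [ 2.2  0.2 -5.1] z 145.45 t 31.4
2.46 [ 0.3  1.1 -1.5] z 145.69 t 32.4
2.29 [ 0.7  0.  -2.7] z 146.41 t 33.3
2.12 [0.4 1.  0.7] z 147.18 t 34.2
2.12 [-0.9  1.7  3.8] z 148.54 t 35.1
2.12 [ 0.4 -0.1  2.6] z 151.18 t 36.0
2.12 [ 1.2 -0.3  0.5] z 153.11 t 37.0
1.92 [-0.9  0.4 -2.9] z 153.6 t 37.9
1.72 [-1.8  1.6 -5.7] z 153.76 t 38.8
1.42 [-1.5 -0.3 -3.2] z 153.76 t 39.6
1.32 [-1.5  0.1 -2.4] z 154.43 t 40.5
1.22 [-1.  -0.6  2.2] z 154.82 t 41.5
1.22 [1.4 0.3 1.9] z 156.88 t 42.4
1.22 [-0.7  0.4  1. ] z 158.8 t 43.2
FREE 1.2199999999999993 [-0.69318943  0.43843077  0.98456711] 158.79660728227606
535.975096951953 240.95743395893663 158.79660728227606 1.2199999999999993 [-0.06845384  0.60926449  1.36890946] [535.87983894 240.92823081 158.77737379] 38.68618124061542 43.3
```

Run:
```python
from h import *
q=sensors.get_eef_rot()
manip.move_straight([535.9,240.9,215],max_speed=80); print(sensors.get_t(),sensors.get_gripper_width(),sensors.get_gripper_force())
manip.move_pose([546,-206,215],q); print(sensors.get_t(),sensors.get_joints()[5])
manip.move_straight([546,-206,60],max_speed=100)
manip.hold(.2);f0=F();p=capture('top');p2=capture('scene')
cv2.imwrite('pics/t.png',np.hstack([cv2.resize(p['color'][150:240,310:420,::-1],(400,327)),cv2.resize(p2['color'][205:305,230:340,::-1],(400,327))]))
print(f0,sensors.get_tool_pos(),sensors.get_t())
```

```text
44.15 38.55762074140024 47.0258492231369
45.7917 0.436729149040205
[ 0.11643897  0.05934721 -0.80790278] [ 546.06450512 -206.01609893   60.12380824] 47.8417
```

View pics/t.png

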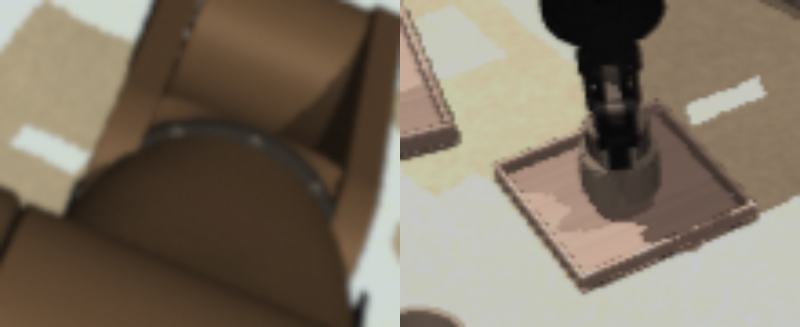

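The right half shows the cap hanging upright over the middle of the small tray, with its base at about (620,205). The left half, from the top camera, is blocked by the arm. Next I'll lower it until it touches.

Run:
```python
from h import *
manip.move_straight([546,-206,46],max_speed=30)
print(manip.move_straight([546,-206,34],max_speed=12,max_force=4),sensors.get_tool_pos(),sensors.get_wrist_force(),sensors.get_t())
effector.grip(60); manip.hold(.2)
manip.move_straight([546,-206,150],max_speed=100)
p=capture('scene');c=cloud(p,np.ones((400,640),bool))
s=c[(abs(c[:,0]-546)<45)&(abs(c[:,1]+206)<45)&(c[:,2]>40)&(c[:,2]<90)];print(s.min(0),s.max(0),sensors.get_t())
cv2.imwrite('pics/e.png',cv2.resize(p['color'][205:335,180:410,::-1],None,fx=3,fy=3))
```

```text
True [ 545.93960311 -206.07370621   41.40785372] [-1.85268687 -1.04816681  8.79842904] 49.0
[ 521.54797868 -231.78546055   40.14491312] [ 571.2894474  -183.61557869   73.14567255] 50.8333
```

View pics/e.png

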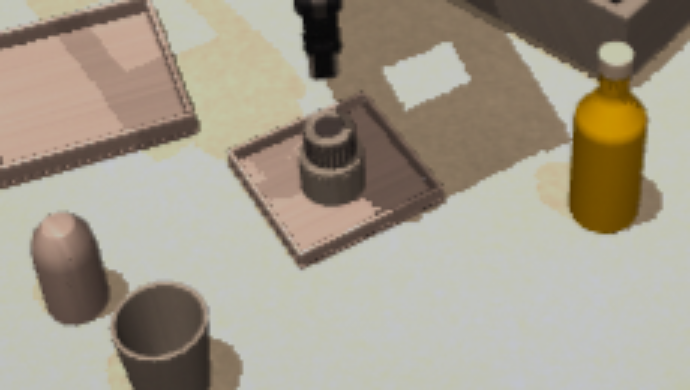

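The cap stands upright in the middle of the tray, at about (332,165) in the crop. The gripper is clear of it, and the shaker, cup and bottle look undisturbed.

```bash
python3 -c "
from station import ticket
print(ticket.job_done())"
```

```text
the job is handed in; nothing more can be done
None
```

I unscrewed the cap, eased it through the ring's gaps and stood it upright in the middle of the small tray; it is released with the gripper clear, and I handed the job in at about 51 s of the 72 s allowed (the verdict was not shown).

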